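# Close the glass-negative carton and snap its cap home

## Robot

A 6-joint arm with a two-finger parallel gripper is mounted at the origin on the work surface. World frame = base frame: x ahead of the robot, y to its left, z up, the work surface at z = 0. Lengths are in m, angles in rad, forces in N, time in s.
With the tool pointing down it reaches from about 0.3 to 0.75 m from the base axis. Payload 8.5 kg.
Tool frame: the origin (TCP) lies between the finger pads; the fingertips stand 14 mm ahead of it and the grasp point (between the pads) lies 5 mm behind it; z points along the fingers, y is the line along which they close (so a half turn about z gives the same grasp; the last joint's range is limited). The gripper opens to 85 mm and grips with 20 to 120 N. Pads are 22 mm wide; open, the fingers measure 114 mm over their backs; the gripper's body (76 mm by 85 mm) begins 54 mm behind the grasp point. The pads swing forward as they close: fully open they stand 13 mm farther back than shut.
Start: joints at [-1.466, 0.381, 1.297, -0, 1.464, -0.215], TCP at [0.173, -0.522, 0.245] pointing down, gripper open.
Joint ranges: [-3.11, 3.11], [-0.89, 2.33], [0.22, 2.48], [-1.42, 4.56], [0.17, 2.85], [-2.88, 2.88]. Speed limits (rad/s): [2.39, 2.39, 3.14, 3.14, 3.14, 3.14].

## Interface

Orientations are given as a rotation vector (axis times angle).
In Python, from cell import sensors, capture, workorder gives the robot as it stands.
- The arm moves only by the tool step_arm, never from a script. Its argument "steps" is a list of rows, each a list of 3 entries, a list of its own where there are three numbers: the shift along the tool's x, y, z normalised to -1 to 1, where 1 is 300 mm, then the turn, a rotation vector about the tool's x, y, z normalised to -1 to 1, where 1 is 360 degrees, then the opening, from -1 (shut) to 1 (fully open). In form: [[[tx, ty, tz], [rx, ry, rz], claw], ...]. A call has 1 to 12 rows; each row shifts and turns the commanded pose from where the row before left it, along the tool's axes as they then stand; what a row does not reach is not made up. A row lasts 1/8 s, in which the tool goes at most 62.5 mm and 10.7 degrees, less where a joint would pass 70% of its speed; a pose out of reach is approached as far as the arm can. A call with a number of a shift or a turn outside -1 to 1 is refused whole. A call with a gripper value outside its range is refused whole. The fingers move at their own pace and stop on an object; "squeeze" is the grip in N (left out, the last holds). Time passes only in rows, so rows that do not move let the fingers close. It gives the time, the measured TCP pose, the force, the opening and the grip force at its end, in the units of the state.
- sensors.observe(): the state, without advancing time (a new reading comes with each control period).
- capture(name): name is "scene" or "side" or "wrist"; returns a dict with "img" (480x640x3 uint8, red, green, blue), "mtx" (3x3 intrinsics, pixels), "view" (4x4, takes a point from world to camera coordinates). Camera axes: x right, y down, z forward; pixel columns grow to the right and rows downward; lengths in m; the calibration is good to about 2 mm. A picture is of the moment at which its call begins. There is no depth.
- workorder.close_job(): hands the job in; it is judged then, once.
The state is a dict: "t": time; "joint_positions": joint angles; "dq": joint speeds; "joint_torque": joint torques, N m; "tool_pos": TCP position; "ee_rot": TCP orientation; "ft_force": force on the tool from outside, world axes, zero at the start; "torque": the same for the moment, N m; "finger_gap": finger opening in m; "grasp_force": force on a finger pad.
Only numpy, scipy, OpenCV 4.12 (cv2) and the standard library are available. Lean on these libraries where they do the work, as an engineer would, in place of code of your own. Each camera call takes 0.05 s, during which the arm holds its last target. There are 200 camera calls.

## Task

Close the open carton of glass negatives: fold the lower (under) flap down flat first, then the over flap on top of it. Then fetch the flanged snap cap from the bench, set it on the steel stud that stands up through the flaps and press it straight down until it clicks and sits fully home, and keep pressing firmly on it: the job finishes with the robot's fingers still pushing the cap down, not letting go. Leave the other things on the bench where they are.

Things in the scene. Friction and masses are not known exactly. Their poses are not given: they have to be found in the camera images.
- case: Brown cardboard carton fixed to the bench, 160 (its x) x 140 (its y) x 80 mm high, glass plates inside; turned by up to 0.35 rad. Origin: centre of its underside, z up. Two flaps, each 160 wide, 85 long, 4 mm thick, hinge along its long top edges; a slot 28 wide, 30 mm long in the middle of each free edge clears the steel stud, which stands on a rail across the middle.
- under_flap (a joint): Hinge of the under flap, along the carton's x at y = -70, z = 80 mm in its frame. 0 = shut and level, its top (outer) face 84 mm above the bench; pi/2 = upright; more leans outward. Starts at 1.2 to 1.85; stays where it is left (stiff crease, 1 to 2 N at mid flap folds it).
- over_flap (a joint): Hinge of the over flap, along the carton's x at y = +70, z = 84 mm in its frame. 0 = shut, lying on the under flap, its top (outer) face 88 mm above the bench; pi/2 = upright; more leans outward. Starts at 1.2 to 1.85; stays where it is left, as the other.
- under_flap_edge (a point): Middle of the under flap's free edge (in the slot's mouth), on its outer face, 85 mm from the hinge; moves with the flap.
- over_flap_edge (a point): Middle of the over flap's free edge (in the slot's mouth), on its outer face, 85 mm from the hinge; moves with the flap.
- stud_seat (a point): Centre of the top face of the stud's collar (21 mm across), over the middle of the carton, 89 mm above the bench, where the seated cap's underside rests. The steel stud, 14 mm across, rises 22 mm above it, its last 8 mm tapering to 6 mm across. Four spring balls around it, 9 mm above the collar, stand out to 20 mm across and make the snap.
- cap: Loose black plastic snap cap standing open side down on the bench, in one of three places to the carton's right (-y): a round knob 28 mm across on a flange 40 mm across and 4 mm thick, 36 mm high in all, about 35 g. Origin: centre of its underside, z up. Its mouth is 16.5 mm across for 4 mm, then widens to 21 mm, 28 mm deep in all.
- cap_top (a point): Centre of the cap's flat top, 36 mm above its underside. Set on the stud, the cap first rests on the spring balls, underside about 12 mm above the collar; about 10 N pushes it over them, the force drops (click) and the balls even draw it down, and it goes on until it rests on the collar, its flange just above both flaps.
- bottle_cap: Plain black bottle cap without flange, 38 mm across, 18 mm high, not to be used. Origin: centre of its underside.
- stopper: Glass stopper, 32 mm across, 36 mm high, not to be used. Origin: centre of its underside.
- beaker: Glass beaker, 70 mm across, 85 mm high, to the carton's left. Origin: centre of its underside.
- timer: White timer, 45 x 70 x 22 mm, to the carton's left. Origin: centre of its underside.
- tape_roll: Green roll of tape lying flat beyond the carton, 90 mm across, 24 mm high. Origin: centre of its underside.
- scraper: Scraper with a yellow handle lying between robot and carton, 190 mm long. Origin: centre of its underside.

How it is judged:
On the way, in this order (a step that is already met when the one before it is completed fails the run):
1. the under flap is folded flat while the over flap is still open (value of joint under_flap below 0.08 rad and value of joint over_flap above 0.5 rad), for 0.2 s.
2. the over flap is folded flat over it (value of joint each of under_flap, over_flap below 0.08 rad), for 0.2 s.
3. the cap is snapped onto the stud, down on its collar, with both flaps flat (all of step 2 and z of cap in the frame of stud_seat between -0.003 and 0.002 m and horizontal distance between cap and stud_seat below 0.004 m and angle between cap's own z axis and vertical below 0.1 rad), for 0.2 s.
At the end, for the whole second after the job is handed in: Both flaps flat (under 0.08 rad), the cap upright (within 0.1 rad) and centred (4 mm) on the stud with its underside on the collar (at most 2 mm above it), pressed onto the carton with more than 4 N by the fingers (finger force on the cap over 3 N), held so through the last second (all of step 3 and contact force between cap and case above 4 N and contact force between the fingers and cap above 3 N); the arm keeps its last pose, push and grip.
It fails at once if the over flap is folded down before the under flap (value of joint over_flap below 0.5 rad and value of joint under_flap above 0.4 rad).
It fails at once if another thing on the bench is pushed away (over 30 mm) (distance of any of bottle_cap, stopper, beaker, timer, tape_roll, scraper from where it was at the start of the episode above 0.03 m).
It also fails if it takes over 72 s, if anything falls off the work surface, if the arm or the gripper's body presses on something with over 40 N, if the wrist force passes 120 N, or if a joint passes its speed limit or range.

## Working session

There is one attempt and no reset: what is moved stays moved. The work goes in short steps, Python scripts to look and compute and a tool call to move; the robot and the scene stay as the last step left them, time stands still between calls to the robot, and variables do not carry over. Pictures are saved under pics/ and viewed, at most 10 in all, crops included, and the job is handed in when it is done.

Besides the shell and the picture viewer there is one more tool, called after "Request:" as a command line: name --argument value ..., lists and objects as JSON in quotes. step_arm: Moves the arm, as the interface text tells. Its arguments: {"type":"object","properties":{"steps":{"type":"array","items":{"type":"array"}},"squeeze":{"type":"number"}},"required":["steps"]}

```bash
ls; mkdir -p pics; python3 - <<'E'
from cell import sensors, capture
import cv2,numpy as np,pickle
print(sensors.observe())
for n in ["scene","side","wrist"]:
    c=capture(n); pickle.dump(c,open(f"pics/{n}0.pkl","wb")); cv2.imwrite(f"pics/{n}0.png",c["img"][:,:,::-1])
    V=c["view"]; print(n,c["mtx"].tolist(),(-V[:3,:3].T@V[:3,3]).round(3),V[2,:3].round(2))
E
```

```text
pics
{'t': 0.0, 'joint_positions': array([-1.46632552e+00,  3.81211725e-01,  1.29828464e+00, -2.10742102e-05,
        1.46360385e+00, -2.15330367e-01]), 'dq': array([ 0.00087513,  0.00107665, -0.00051294, -0.0004455 , -0.00168118,
       -0.00125615]), 'joint_torque': array([ 9.54907337e-04, -4.48466706e+01, -2.31270772e+01, -1.72111236e-04,
        4.85161494e-03,  6.96609789e-06]), 'tool_pos': array([ 0.17285459, -0.5218337 ,  0.24469527]), 'ee_rot': array([-3.10002796e+00, -4.99968243e-01, -9.82877393e-05]), 'ft_force': array([ 0.1064971 , -0.28229211, -0.57106875]), 'torque': array([ 0.06288706, -0.01842721,  0.02872754]), 'grasp_force': 0.0, 'finger_gap': 0.08582030056937219}
scene [[445.3765556629002, 0.0, 322.9746889805849], [0.0, 445.3765556629002, 237.66651920135527], [0.0, 0.0, 1.0]] [ 1.008 -0.684  0.646] [-0.43  0.69 -0.58]
side [[433.3134298832028, 0.0, 318.89787962305957], [0.0, 433.3134298832028, 241.81028985898368], [0.0, 0.0, 1.0]] [0.323 0.735 0.763] [ 0.26 -0.71 -0.65]
wrist [[343.47058448051416, 0.0, 323.0265330339598], [0.0, 343.47058448051416, 238.38280277057433], [0.0, 0.0, 1.0]] [ 0.244 -0.499  0.373] [-0.28 -0.09 -0.96]
```

View pics/scene0.png

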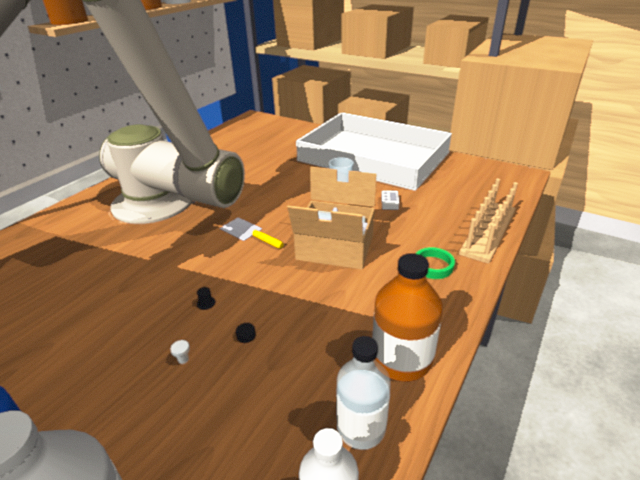

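View pics/side0.png

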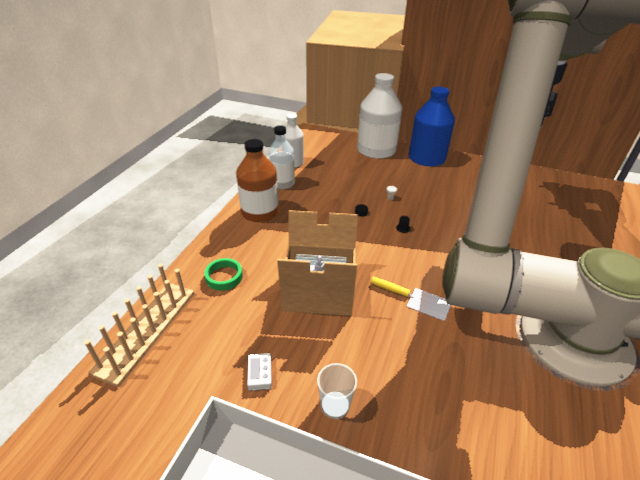

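The scene view shows the carton at about (335,225), the flanged cap at (205,298), the bottle cap at (245,332) and the stopper at (180,350). In the side view the cap is at (403,224) and the stud at (318,263). I'll enlarge the carton in both views to read its corners.

```bash
python3 - <<'E'
import cv2,numpy as np
a=cv2.imread("pics/scene0.png")[155:275,280:390]; b=cv2.imread("pics/side0.png")[205:325,270:370]
r=lambda i:cv2.resize(i,(400,int(400*i.shape[0]/i.shape[1])),interpolation=cv2.INTER_CUBIC)
a,b=r(a),r(b); h=max(a.shape[0],b.shape[0])
p=lambda i:cv2.copyMakeBorder(i,0,h-i.shape[0],0,0,0)
cv2.imwrite("pics/crop0.png",np.hstack([p(a),p(b)])); print(h)
E
cat > h.py <<'E'
import cv2,numpy as np,pickle
from cell import sensors,capture
def ray(c,uv):
    V=c["view"];R=V[:3,:3];o=-R.T@V[:3,3]
    return o,R.T@np.linalg.inv(c["mtx"])@np.array([*uv,1.])
def onz(c,uv,z):
    o,d=ray(c,uv);return o+d*(z-o[2])/d[2]
def two(c1,u1,c2,u2):
    o1,d1=ray(c1,u1);o2,d2=ray(c2,u2)
    s=np.linalg.lstsq(np.c_[d1,-d2],o2-o1,rcond=None)[0]
    p,q=o1+s[0]*d1,o2+s[1]*d2
    return (p+q)/2,np.linalg.norm(p-q)
def proj(c,p):
    q=c["view"][:3]@np.array([*p,1.]);q=c["mtx"]@q;return q[:2]/q[2]
E
```

```text
480
```

View pics/crop0.png

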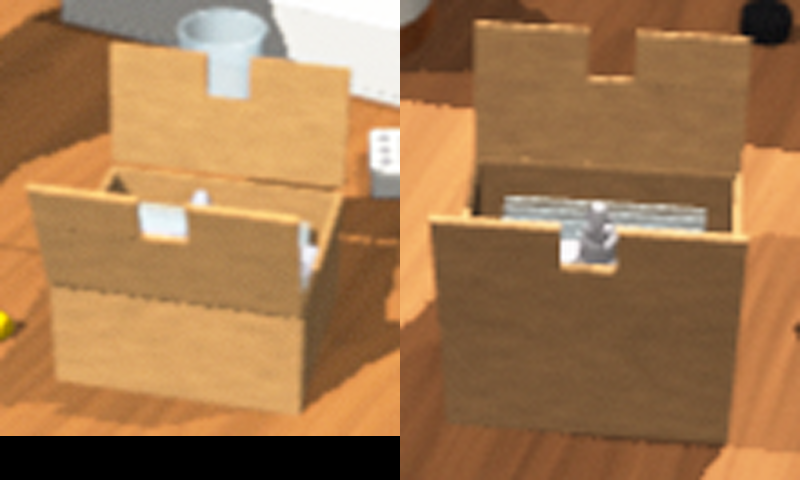

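The crops show the base corners, the free edges of both flaps with their slots, and the stud tip at side (319.5,255.8). I'll triangulate these.

```bash
python3 - <<'E'
from h import *
np.set_printoptions(precision=4,suppress=True)
s=pickle.load(open("pics/scene0.pkl","rb"));d=pickle.load(open("pics/side0.pkl","rb"))
A=onz(s,(295.1,259.5),0);B=onz(s,(362.8,268),0);C=onz(d,(281.25,310.75),0);D=onz(d,(351.75,315),0)
print("base",A,B,C,D,[np.linalg.norm(x) for x in(B-A,C-D,D-A,C-B)])
c=(A+B+C+D)/4;v=(B-A)+(C-D);th=np.arctan2(v[1],v[0]);print("centre",c,"yaw",th)
print("stud tip ",onz(d,(319.5,255.75),.111))
ex=np.array([np.cos(th),np.sin(th)]);ey=np.array([-ex[1],ex[0]])
for n,us,ud in[("uL",(288.25,206.4),(357.75,215)),("uR",(362.5,214.7),(288.75,210.5)),("oL",(310.8,167.1),(356.75,265)),("oR",(376,174.3),(277.75,260.25))]:
    p,e=two(s,us,d,ud);r=p[:2]-c[:2];y=r@ey
    ang=np.arctan2(p[2]-.082,(y+.07) if n[0]=='u' else (.07-y)); print(n,p,e,"local",r@ex,y,"ang",ang)
# black blobs in both
for cc,n in((s,"scene"),(d,"side")):
    m=(cc["img"].max(2)<45).astype(np.uint8)
    k,_,st,ce=cv2.connectedComponentsWithStats(m)
    for i in range(1,k):
        if 60<st[i,4]<600: print(n,st[i],ce[i],onz(cc,ce[i],.015))
print(th, "hinges", c[:2]-.07*ey, c[:2]+.07*ey)
E
```

```text
base [ 0.5123 -0.0213  0.    ] [0.6644 0.0296 0.    ] [0.622  0.1617 0.    ] [0.4691 0.1146 0.    ] [np.float64(0.16036015820922733), np.float64(0.16004460243881583), np.float64(0.14257932338188448), np.float64(0.13869932021066528)]
centre [0.567  0.0711 0.    ] yaw 0.31057370960330954
stud tip  [0.5655 0.0704 0.111 ]
uL [ 0.5169 -0.0414  0.1585] 0.004582508221772406 local -0.08206200073294789 -0.09186787459341135 ang 1.8490814111533083
uR [0.6699 0.0031 0.1603] 0.003357223585200686 local 0.07727181555740127 -0.09626504317825367 ang 1.8945719122649662
oL [0.468  0.1251 0.1656] 0.0032204418309417027 local -0.07772824210508206 0.08160289778165718 ang 1.7086471052303913
oR [0.6203 0.1687 0.1642] 0.0027330125260940624 local 0.0806320558182701 0.07663477492551461 ang 1.6513214833571526
scene [399 255  29  13 104] [413.8558 259.2308] [0.7586 0.0987 0.015 ]
scene [399 265  29  14 191] [412.3194 272.5812] [0.7735 0.0527 0.015 ]
scene [197 287  18  22 279] [204.5806 298.6953] [ 0.4347 -0.2386  0.015 ]
scene [236 323  19  20 295] [245.1119 332.5932] [ 0.5676 -0.2691  0.015 ]
scene [352 337  25  25 229] [365.9258 352.1048] [ 0.7858 -0.196   0.015 ]
side [551  63  16  29 159] [558.6038  74.044 ] [-0.02   -1.6859  0.015 ]
side [544  93  13  24 138] [549.8478 105.3768] [ 0.0287 -1.2658  0.015 ]
side [275 127  11   8  76] [279.6447 130.4211] [ 0.9861 -0.62    0.015 ]
side [618 139  22  41  63] [628.9365 158.4286] [-0.2189 -0.89    0.015 ]
side [245 140  18  12 181] [253.5635 145.5083] [ 1.0225 -0.4791  0.015 ]
side [355 205  13  11 114] [361.2982 210.0351] [ 0.5581 -0.2546  0.015 ]
side [397 216  13  17 162] [403.4753 224.5864] [ 0.4296 -0.2335  0.015 ]
0.31057370960330954 hinges [0.5883 0.0045] [0.5456 0.1378]
```

Request:
step_arm --steps '[[[0.144, -0.076, 0], [0, 0, 0], -1], [[0.144, -0.076, 0], [0, 0, 0], -1], [[0.144, -0.076, 0], [0, 0, 0], -1], [[0.144, -0.076, 0], [0, 0, 0], -1], [[0.144, -0.076, 0], [0, 0, 0], -1], [[0.144, -0.076, 0], [0, 0, 0], -1], [[0.144, -0.076, 0], [0, 0, 0], -1], [[0.144, -0.076, 0], [0, 0, 0], -1], [[0.144, -0.076, 0], [0, 0, 0], -1], [[0.144, -0.076, 0], [0, 0, 0], -1], [[0.144, -0.076, 0], [0, 0, 0], -1], [[0.144, -0.076, 0], [0, 0, 0], -1]]'

```text
t: 1.65
tool_pos: [0.5799, -0.098, 0.2451]
ee_rot: [-3.101, -0.5, 0.001]
ft_force: [-0.0, -1.0, 1.1]
finger_gap: 0.0002
grasp_force: 0.0
```

```bash
cat >> h.py <<'E'
TH=.31;C0=np.array([.566,.071])
def loc(p):
    r=np.array(p[:2])-C0;c,s=np.cos(TH),np.sin(TH);return np.array([r[0]*c+r[1]*s,-r[0]*s+r[1]*c])
def wor(q):
    c,s=np.cos(TH),np.sin(TH);return C0+np.array([q[0]*c-q[1]*s,q[0]*s+q[1]*c])
def st():
    o=sensors.observe();print("t",o["t"],"loc",loc(o["tool_pos"]).round(4),"z",o["tool_pos"][2].round(4),"rot",o["ee_rot"].round(3),"F",o["ft_force"].round(2),"gap",round(o["finger_gap"],4));return o
E
python3 -c "
from h import *
st()"
```

```text
t 1.65 loc [-0.0383 -0.1652] z 0.2451 rot [-3.101e+00 -5.000e-01  1.000e-03] F [-0.04 -0.99  1.12] gap 0.0002
```

Request:
step_arm --steps '[[[0, 0, 0.107], [0, 0, 0], -1], [[0, 0, 0.107], [0, 0, 0], -1], [[0, 0, 0.107], [0, 0, 0], -1], [[0, -0.085, 0], [0, 0, 0], -1], [[0, -0.085, 0], [0, 0, 0], -1], [[0, -0.085, 0], [0, 0, 0], -1], [[0, -0.05, 0.003], [0, 0, 0], -1], [[0, -0.051, 0.018], [0, 0, 0], -1], [[0, -0.037, 0.027], [0, 0, 0], -1], [[0, -0.03, 0.035], [0, 0, 0], -1], [[0, -0.02, 0.041], [0, 0, 0], -1], [[0, -0.009, 0.045], [0, 0, 0], -1]]'

```text
t: 3.15
tool_pos: [0.5363, 0.0297, 0.0973]
ee_rot: [-3.101, -0.5, 0.0]
ft_force: [-2.1, -2.6, 46.5]
finger_gap: -0.0005
grasp_force: 26.7
```

Request:
step_arm --steps '[[[0, 0, 0.007], [0, 0, 0], -1], [[0, 0, 0.003], [0, 0, 0], -1], [[0, 0, 0], [0, 0, 0], -1]]'

```text
t: 3.52
tool_pos: [0.5364, 0.0296, 0.0976]
ee_rot: [3.101, 0.5, 0.003]
ft_force: [-9.9, 3.5, 32.2]
finger_gap: 0.0002
grasp_force: 16.5
```

```bash
python3 - <<'E'
from h import *
st()
a=capture("scene");b=capture("side")
r=lambda i:cv2.resize(i,(400,480),interpolation=cv2.INTER_CUBIC)
cv2.imwrite("pics/c1.png",np.hstack([r(a["img"][130:274,280:400]),r(b["img"][190:334,260:380])])[:,:,::-1])
E
```

```text
t 3.525 loc [-0.0408 -0.0304] z 0.0976 rot [3.101e+00 5.000e-01 3.000e-03] F [-9.91  3.5  32.18] gap 0.0002
```

View pics/c1.png

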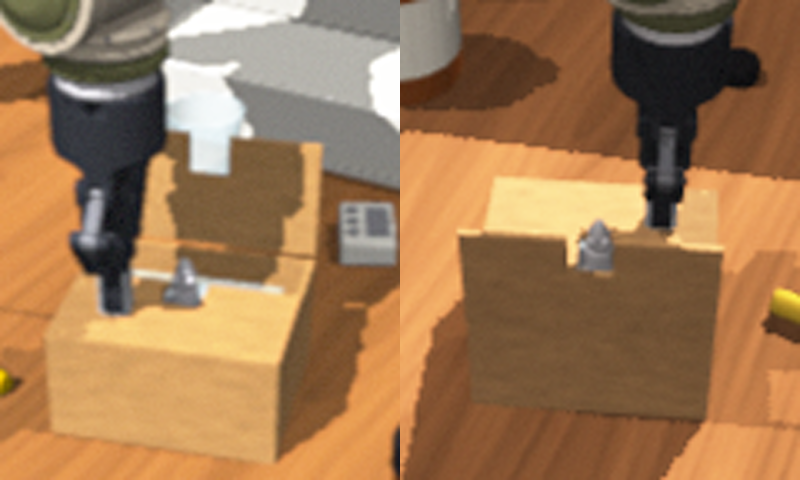

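The under flap is flat, with the stud clear at crop (185,285). Next I'll go up and over to the far side of the over flap.

Request:
step_arm --steps '[[[0, 0, -0.126], [0, 0, 0], -1], [[0, 0, -0.126], [0, 0, 0], -1], [[0, 0, -0.126], [0, 0, 0], -1], [[0, -0.133, 0], [0, 0, 0], -1], [[0, -0.133, 0], [0, 0, 0], -1], [[0, -0.133, 0], [0, 0, 0], -1], [[0, -0.133, 0], [0, 0, 0], -1], [[0, -0.133, 0], [0, 0, 0], -1], [[0, 0, 0.09], [0, 0, 0], -1], [[0, 0, 0.09], [0, 0, 0], -1], [[0, 0, 0], [0, 0, 0], -1]]'

```text
t: 5.0
tool_pos: [0.4726, 0.2183, 0.1524]
ee_rot: [3.101, 0.5, -0.009]
ft_force: [-0.5, 0.8, 0.1]
finger_gap: 0.0
grasp_force: 0.0
```

```bash
python3 -c "
from h import *
st()"
```

```text
t 5.0 loc [-0.044   0.1688] z 0.1524 rot [ 3.101  0.5   -0.009] F [-0.45  0.77  0.15] gap 0.0
```

Request:
step_arm --steps '[[[0, 0.089, 0], [0, 0, 0], -1], [[0, 0.089, 0], [0, 0, 0], -1], [[0, 0.089, 0], [0, 0, 0], -1], [[0, 0.05, 0.003], [0, 0, 0], -1], [[0, 0.051, 0.018], [0, 0, 0], -1], [[0, 0.037, 0.027], [0, 0, 0], -1], [[0, 0.03, 0.035], [0, 0, 0], -1], [[0, 0.02, 0.041], [0, 0, 0], -1], [[0, 0.009, 0.038], [0, 0, 0], -1], [[0, 0, 0.008], [0, 0, 0], -1], [[0, 0, 0.003], [0, 0, 0], -1], [[0, 0, 0], [0, 0, 0], -1]]'

```text
t: 6.5
tool_pos: [0.5174, 0.0868, 0.1029]
ee_rot: [-3.101, -0.501, -0.0]
ft_force: [-0.9, 0.2, 0.3]
finger_gap: -0.0001
grasp_force: 0.0
```

```bash
python3 -c "
from h import *
st()"
```

```text
t 6.5 loc [-0.0415  0.0299] z 0.1029 rot [-3.101 -0.501 -0.   ] F [-0.85  0.18  0.27] gap -0.0001
```

Request:
step_arm --steps '[[[0, 0, 0.007], [0, 0, 0], -1], [[0, 0, 0.004], [0, 0, 0], -1], [[0, 0, 0], [0, 0, 0], -1], [[0, 0, 0], [0, 0, 0], -1]]'

```text
t: 7.0
tool_pos: [0.5177, 0.0867, 0.1018]
ee_rot: [3.101, 0.501, 0.004]
ft_force: [-6.5, 0.4, 20.6]
finger_gap: 0.0002
grasp_force: 10.4
```

```bash
python3 -c "
from h import *
st()
s=pickle.load(open('pics/scene0.pkl','rb'));d=pickle.load(open('pics/side0.pkl','rb'))
for u,v in(((204.6,298.7),(403.5,224.6)),((245.1,332.6),(361.3,210))):
    print(two(s,u,d,v),loc(two(s,u,d,v)[0]))
c=cv2.connectedComponentsWithStats((s['img'].max(2)<45).astype(np.uint8))
print(onz(s,(180,352),.018), loc(onz(s,(180,352),.018)))"
```

```text
t 7.0 loc [-0.0412  0.0297] z 0.1018 rot [3.101 0.501 0.004] F [-6.52  0.35 20.59] gap 0.0002
(array([ 0.4306881 , -0.23648473,  0.01186575]), np.float64(0.0020875434782430605)) [-0.22266294 -0.25154997]
(array([ 0.56122856, -0.26426558,  0.00725   ]), np.float64(0.0018295790895184534)) [-0.10681967 -0.3178291 ]
[ 0.49753497 -0.36694011  0.018     ] [-0.19879896 -0.39617922]
```

Request:
step_arm --steps '[[[0, 0, -0.11], [0, 0, 0], -1], [[0, 0, -0.11], [0, 0, 0], -1], [[0, 0, -0.11], [0, 0, 0], -1], [[-0.0767, 0.1165, 0], [0, 0, 0], -1], [[-0.0767, 0.1165, 0], [0, 0, 0], 0.5], [[-0.0767, 0.1165, 0], [0, 0, 0], 0.5], [[-0.0767, 0.1165, 0], [0, 0, 0], 0.5], [[-0.0767, 0.1165, 0], [0, 0, 0], 0.5], [[-0.0767, 0.1165, 0], [0, 0, 0], 0.5], [[-0.0767, 0.1165, 0], [0, 0, 0], 0.5], [[-0.0767, 0.1165, 0], [0, 0, 0], 0.5], [[0, 0, 0], [0, 0, 0], 0.5]]'

```text
t: 8.5
tool_pos: [0.43, -0.2388, 0.1985]
ee_rot: [3.102, 0.495, 0.0]
ft_force: [-0.1, 0.3, -0.0]
finger_gap: 0.0642
grasp_force: 0.0
```

```bash
python3 - <<'E'
from h import *
st()
c=capture("wrist");a=capture("scene")
for n,x in(("w",c),("s",a)): pickle.dump(x,open(f"pics/{n}2.pkl","wb"))
print("expect top",proj(c,(.4307,-.2365,.036)),"base",proj(c,(.4307,-.2365,0)))
cv2.imwrite("pics/c2.png",np.hstack([cv2.resize(c["img"],(400,300)),cv2.resize(a["img"][130:274,260:452],(400,300))])[:,:,::-1])
E
```

```text
t 8.5 loc [-0.224  -0.2536] z 0.1985 rot [3.102 0.495 0.   ] F [-0.07  0.29 -0.03] gap 0.0642
expect top [319.56298764 222.07303637] base [319.90064772 212.9764013 ]
```

View pics/c2.png

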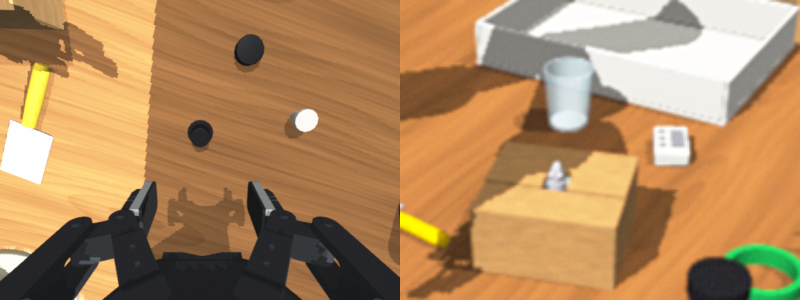

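The wrist view has the cap at about (320,213) full-scale, where expected. In the scene crop both flaps lie flat with the stud through. I'll measure the cap blob.

```bash
python3 - <<'E'
from h import *
c=pickle.load(open("pics/w2.pkl","rb"))
g=c["img"][170:260,270:370].max(2)
for t in(40,55,70):
    m=np.zeros((480,640),np.uint8);m[170:260,270:370]=g<t
    k,_,st_,ce=cv2.connectedComponentsWithStats(m);i=1+st_[1:,4].argmax();print(t,st_[i],ce[i])
for u in((320.,213.),): print(onz(c,u,0.0),onz(c,u,.004))
import math
for z,r in((0,.02),(.004,.02),(.036,.014)):
    P=np.array([proj(c,(.4307+r*math.cos(a),-.2365+r*math.sin(a),z)) for a in np.linspace(0,6.28,40)]);print(z,P.min(0),P.max(0))
E
```

```text
40 [302 198  38  36 472] [320.6970339  214.58050847]
55 [ 301  193   39   42 1242] [320.00402576 213.05233494]
70 [ 301  192   40   43 1290] [320.02635659 212.87054264]
[ 0.43070778 -0.23659892  0.        ] [ 0.43157345 -0.2363506   0.004     ]
0 [299.34273273 192.47015426] [340.47017033 232.72253173]
0.004 [299.07027289 193.16119055] [340.67476089 233.84881187]
0.036 [303.51274295 206.25316983] [335.62246123 237.42337175]
```

Request:
step_arm --steps '[[[0.004, -0.007, 0.118], [0, 0, 0], 0.3], [[0, 0, 0.118], [0, 0, 0], 0.3], [[0, 0, 0.118], [0, 0, 0], 0.3], [[0, 0, 0.118], [0, 0, 0], 0.3], [[0, 0, 0.116], [0, 0, 0], 0.3], [[0, 0, 0], [0, 0, 0], 0.3], [[0, 0, 0], [0, 0, 0], -1], [[0, 0, 0], [0, 0, 0], -1], [[0, 0, 0], [0, 0, 0], -1], [[0, 0, 0], [0, 0, 0], -1], [[0, 0, 0], [0, 0, 0], -1], [[0, 0, 0], [0, 0, 0], -1]]' --squeeze 60

```text
t: 10.1
tool_pos: [0.4318, -0.2345, 0.0238]
ee_rot: [3.099, 0.5, 0.003]
ft_force: [-0.4, 2.3, 5.9]
finger_gap: 0.0264
grasp_force: 58.8
```

```bash
python3 -c "
from h import *
st()"
```

```text
t 10.1 loc [-0.221 -0.25 ] z 0.0238 rot [3.099e+00 5.000e-01 3.000e-03] F [-0.38  2.28  5.93] gap 0.0264
```

Request:
step_arm --steps '[[[0, 0, -0.1], [0, 0, 0], -1], [[0, 0, -0.12], [0, 0, 0], -1], [[0, 0, -0.12], [0, 0, 0], -1], [[0, 0, -0.12], [0, 0, 0], -1], [[0.093, -0.1033, 0], [0, 0, 0], -1], [[0.093, -0.1033, 0], [0, 0, 0], -1], [[0.093, -0.1033, 0], [0, 0, 0], -1], [[0.093, -0.1033, 0], [0, 0, 0], -1], [[0.093, -0.1033, 0], [0, 0, 0], -1], [[0.093, -0.1033, 0], [0, 0, 0], -1], [[0.093, -0.1033, 0], [0, 0, 0], -1], [[0.093, -0.1033, 0], [0, 0, 0], -1]]'

```text
t: 11.6
tool_pos: [0.5654, 0.0726, 0.1616]
ee_rot: [3.101, 0.5, 0.003]
ft_force: [1.2, -0.8, -0.0]
finger_gap: 0.026
grasp_force: 59.1
```

Request:
step_arm --steps '[[[0, 0, 0], [0, 0, 0], -1], [[0, 0, 0], [0, 0, 0], -1]]'

```text
t: 11.85
tool_pos: [0.5648, 0.071, 0.1609]
ee_rot: [3.101, 0.501, 0.001]
ft_force: [-0.4, 0.1, -1.0]
finger_gap: 0.0265
grasp_force: 59.1
```

```bash
python3 - <<'E'
from h import *
st()
a=capture("scene");b=capture("side");pickle.dump((a,b),open("pics/ab3.pkl","wb"))
for c,n in((a,"scene"),(b,"side")):
    print(n,"stud tip",proj(c,(*C0,.111)),"seat",proj(c,(*C0,.089)))
r=lambda i:cv2.resize(i,(400,400),interpolation=cv2.INTER_CUBIC)
cv2.imwrite("pics/c3.png",np.hstack([r(a["img"][155:235,300:380]),r(b["img"][190:270,280:360])])[:,:,::-1])
E
```

```text
t 11.85 loc [-0.0012  0.0003] z 0.1609 rot [3.101e+00 5.010e-01 1.000e-03] F [-0.42  0.07 -0.97] gap 0.0265
scene stud tip [334.26357021 207.05147318] seat [334.32631102 215.14367505]
side stud tip [319.19470765 255.87390467] seat [319.05333034 263.0558842 ]
```

View pics/c3.png

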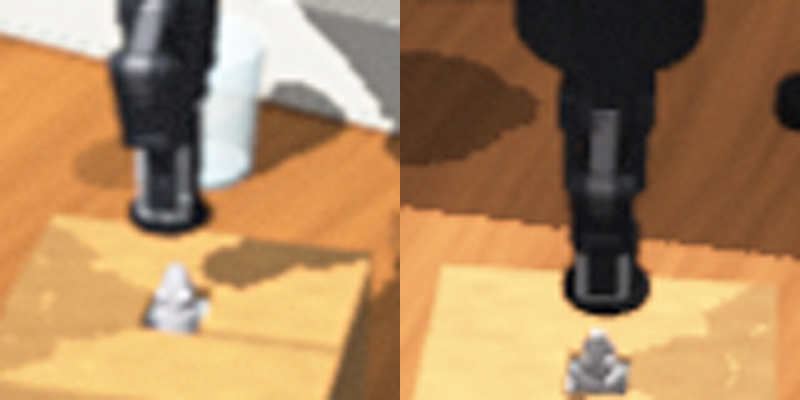

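The cap is upright in the fingers. Its flange spans columns 326–343 (scene) and 313–330 (side). The stud tip is at (335.4,208) in scene and (320,256) in side. The cap looks about 3 mm short in carton x, so I'll check that numerically.

```bash
python3 - <<'E'
from h import *
np.set_printoptions(precision=4,suppress=True)
a,b=pickle.load(open("pics/ab3.pkl","rb"))
p,e=two(a,(335.2,208),b,(319.9,256));print("stud tip",p,e,loc(p))
from scipy.optimize import least_squares
t=np.linspace(0,2*np.pi,60)
def ext(c,q):
    P=np.array([proj(c,(q[0]+.02*np.cos(x),q[1]+.02*np.sin(x),q[2]+d)) for x in t for d in(0,.004)])
    return np.array([P[:,0].min(),P[:,0].max(),P[:,1].max()])
meas=np.r_[325.8,342.6,201.8,313,329.8,252.6]
# centre from extents (half pixel accuracy)
s=least_squares(lambda q:np.r_[ext(a,q),ext(b,q)]-meas,[.565,.071,.137]);print("cap",s.x,s.fun,loc(s.x))
for c,lo in((a,(300,155)),(b,(280,190))): pass
E
```

```text
stud tip [0.5667 0.0702 0.1094] 0.003926112575208478 [ 0.0004 -0.0009]
cap [0.5641 0.0697 0.1377] [-1.487  -0.5639 -0.2388 -1.7798 -0.1917  0.2897] [-0.0022 -0.0007]
```

Request:
step_arm --steps '[[[0.009, 0, 0], [0, 0, 0], -1], [[0, 0, 0.04], [0, 0, 0], -1], [[0, 0, 0.03], [0, 0, 0], -1], [[0, 0, 0.02], [0, 0, 0], -1], [[0, 0, 0.015], [0, 0, 0], -1], [[0, 0, 0], [0, 0, 0], -1], [[0, 0, 0], [0, 0, 0], -1]]'

```text
t: 12.82
tool_pos: [0.5677, 0.072, 0.1289]
ee_rot: [3.101, 0.5, 0.001]
ft_force: [-0.0, -0.3, -0.4]
finger_gap: 0.0262
grasp_force: 59.1
```

```bash
python3 -c "
from h import *
st()"
```

```text
t 12.825 loc [0.0019 0.0005] z 0.1289 rot [3.101e+00 5.000e-01 1.000e-03] F [-0.02 -0.32 -0.36] gap 0.0262
```

Request:
step_arm --steps '[[[0, 0, 0.012], [0, 0, 0], -1], [[0, 0, 0.007], [0, 0, 0], -1], [[0, 0, 0], [0, 0, 0], -1]]'

```text
t: 13.2
tool_pos: [0.5675, 0.0722, 0.1235]
ee_rot: [-3.101, -0.5, -0.001]
ft_force: [-1.1, 1.6, 5.4]
finger_gap: 0.0267
grasp_force: 59.7
```

Request:
step_arm --steps '[[[0, 0, 0.01], [0, 0, 0], -1], [[0, 0, 0.007], [0, 0, 0], -1], [[0, 0, 0], [0, 0, 0], -1]]'

```text
t: 13.58
tool_pos: [0.5672, 0.072, 0.117]
ee_rot: [-3.101, -0.5, 0.002]
ft_force: [-0.6, 0.7, -7.0]
finger_gap: 0.0264
grasp_force: 59.3
```

The force went from +5 N to -7 N, so the cap has clicked past the balls. I'll go on to the collar and press.

Request:
step_arm --steps '[[[0, 0, 0.01], [0, 0, 0], -1], [[0, 0, 0.007], [0, 0, 0], -1], [[0, 0, 0], [0, 0, 0], -1], [[0, 0, 0], [0, 0, 0], -1]]'

```text
t: 14.08
tool_pos: [0.5677, 0.072, 0.1129]
ee_rot: [3.101, 0.5, 0.001]
ft_force: [-0.5, 0.4, 1.2]
finger_gap: 0.0266
grasp_force: 60.1
```

Request:
step_arm --steps '[[[0, 0, 0.005], [0, 0, 0], -1], [[0, 0, 0.003], [0, 0, 0], -1], [[0, 0, 0], [0, 0, 0], -1], [[0, 0, 0], [0, 0, 0], -1]]'

```text
t: 14.58
tool_pos: [0.5679, 0.0721, 0.1127]
ee_rot: [3.101, 0.5, 0.004]
ft_force: [-6.2, 0.1, 19.1]
finger_gap: 0.0265
grasp_force: 61.9
```

```bash
python3 - <<'E'
from h import *
st()
a=capture("scene");b=capture("side")
r=lambda i:cv2.resize(i,(400,400),interpolation=cv2.INTER_CUBIC)
cv2.imwrite("pics/c4.png",np.hstack([r(a["img"][155:275,280:400]),r(b["img"][200:320,260:380])])[:,:,::-1])
E
```

```text
t 14.575 loc [0.0022 0.0004] z 0.1127 rot [3.101 0.5   0.004] F [-6.16  0.14 19.13] gap 0.0265
```

View pics/c4.png

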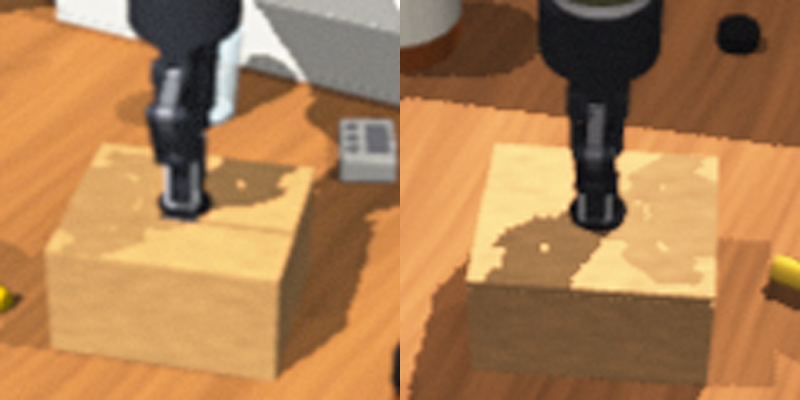

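The flange sits down on the closed flaps at crop (185,205) and (597,212), with the fingers still on it pressing at 19 N. I'm handing in.

```bash
python3 -c "
from cell import workorder
print(workorder.close_job())"
```

```text
the job is handed in; nothing more can be done
None
```

The job is handed in (no verdict was returned): under flap then over flap folded flat, the cap clicked down onto the collar at about 14 s, and the fingers still gripping it and pressing down with about 19 N.

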